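# Set a blank in the ripping sled and throw its toggle clamp

## Robot

A 6-joint arm with a two-finger parallel gripper is mounted at the origin on the work surface. World frame = base frame: x ahead of the robot, y to its left, z up, the work surface at z = 0. Lengths are in m, angles in rad, forces in N, time in s.
With the tool pointing down it reaches from about 0.375 to 0.75 m from the base axis. Payload 9 kg.
Tool frame: the origin (TCP) lies between the finger pads; the fingertips stand 19 mm ahead of it and the grasp point (between the pads) is the TCP; z points along the fingers, y is the direction in which the jaws open and shut (so a half turn about z gives the same grasp; the last joint's range is limited). The gripper opens to 85 mm and grips with 20 to 120 N. Pads are 22 mm wide; open, the fingers measure 114 mm over their backs; the gripper's body (76 mm by 85 mm) begins 54 mm behind the grasp point. The pads swing forward as they close: fully open they stand 13 mm farther back than shut.
Start: joints at [1.082, 0.104, 0.097, 1.564, 0, 1.353], TCP at [0.161, 0.578, 0.25] pointing down, gripper open.
Joint ranges: [-2.99, 2.99], [-0.84, 1.86], [-1.1, 1.16], [-1.84, 2.11], [-1.51, 1.56], [-3.14, 3.14]. Speed limits (rad/s): [2.22, 2.22, 2.57, 3.14, 3.14, 3.14].

## Interface

Orientations are given as [roll, pitch, yaw] about the fixed x, y, z axes, in that order (R = Rz(yaw) Ry(pitch) Rx(roll)).
In Python, from bench import status, grab_frame, camera_model, ctrl, finder gives the robot as it stands.
- The arm moves only by the tool servo_tool, never from a script. Its argument "deltas" is a list of rows, each an object with "jaw": the closure in counts, from 0 (fully open) to 255 (shut); "linear": the shift along the tool's x, y, z in m, a list of three; "yaw": the turn about the tool's z in rad. In form: [{"jaw": jaw, "linear": [tx, ty, tz], "yaw": yaw}, ...]. A call has 1 to 20 rows; each row is the pose to reach, as a shift and turn from the pose measured when the call began, along the tool's axes at that moment; what a row does not reach only later rows make up. A row lasts 1/12 s, in which the tool goes at most 41.7 mm and 7.16 degrees, less where a joint would pass 70% of its speed; a pose out of reach is approached as far as the arm can. A call with a gripper value outside its range is refused whole. The fingers move at their own pace and stop on an object; "force" is the grip in N (left out, the last holds). Time passes only in rows, so rows that repeat a pose let the fingers close. It gives the time, the measured TCP pose, the force and the opening at its end, in the units of the state.
- status.get_state(): the state, without advancing time (a new reading comes with each control period).
- grab_frame(name): name is "scene" or "top" or "wrist"; returns the picture (384x512x3 uint8, red, green, blue); there is no depth.
- camera_model(name): a dict with "K" (3x3 intrinsics, pixels), "R" (3x3) and "t" (3): a world point X has camera coordinates R X + t; the wrist camera has in their place "mount" (4x4, takes a point from camera to tool coordinates, whose origin is the TCP and whose axes are the flange's). Camera axes: x right, y down, z forward; pixel columns grow to the right and rows downward; lengths in m; the calibration is good to about 2 mm. A picture is of the moment at which its call begins: read the wrist's pose just before it. camera_model takes no time and is no camera call.
- ctrl.close_job(): hands the job in, once; it reports no verdict.
Trained networks look in the newest picture that a camera, given by its name, has taken for a name from the list of things; names that differ only in an ending like _2 or _b are one class to them, and where a whole thing is asked for, a point or a joint stands for the part that bears it (a point fixed in the world has none). Each returns a list of dicts, best first, with "conf" (0 to 1); they miss things now and then, are a little off and sometimes report something else, mostly with a low value. They report only what shows in the picture. A call takes as long as a camera call. They do not tell look-alikes from the thing itself.
- finder.boxes_of(camera, query): "at" ([x, y, z] in m, in world coordinates, good to about 4 mm: the middle of the surface that is visible of it).
The state is a dict: "t": time; "joints": joint angles; "qd": joint speeds; "joint_torque": joint torques, N m; "tool_pos": TCP position; "ee_rot": TCP orientation; "contact_force": force on the tool from outside, world axes, zero at the start; "wrist_torque": the same for the moment, N m; "finger_gap": finger opening in m.
Only numpy, scipy, OpenCV 4.12 (cv2) and the standard library are available. Lean on these libraries where they do the work, as an engineer would, in place of code of your own. Each camera call takes 0.05 s, during which the arm holds its last target.

## Task

Set up the board in the ripping sled for its cut: push it snug against the fence and up to the end stop, then push the toggle clamp's handle over past its dead point until it snaps down into lock and the rubber tip holds the board. Only push with the fingers: do not pick the board or anything else up, and leave the tools and other things lying around where they are.

Things in the scene. Friction and masses are not known exactly. Their poses are not given: they have to be found in the camera images.
- sled: Table-saw ripping sled, fixed to the bench: plywood base with fence, end stop and one toggle clamp. Origin on the bench, under the fence's back face, half-way along. x runs along the fence to the end stop (about away from the robot), y from the board over the fence to the clamp's handle side, z up. In mm the base spans x -210..210, y -80..100, z 0..12; the fence x -190..190, y -20..0, z 12..30.
- corner (a point): Inner corner where fence and end stop meet, on top of the sled base (12 mm above the bench, at x 170, y -20 mm of the sled); axes as the sled's. The end stop spans 60 mm from the fence, 22 mm thick, 18 mm high. A board fully home has its far end at this x and its fence-side edge at this y: its origin lies at x -110, y -35, z 0 mm from here.
- blank: The loose solid-wood board to be clamped, 220 (its x) x 70 (y) x 22 mm (z), 0.2 to 0.34 kg; origin at the centre of its underside, x along the fence towards the end stop. It lies flat on the sled base, at first 5 to 18 mm off the fence, 20 to 55 mm short of the end stop, turned up to 0.05 rad. It slides with 1 to 3 N. Home, its free long edge overhangs the base by 10 mm.
- clamp_pivot (a point): Axis of the clamp handle's pivot on the steel foot of the clamp, which stands behind the fence: x 30, y 52, z 32 mm in the sled's frame. The axis is parallel to the sled's x. Clear the holding arm: with the clamp open it stands up between fence and handle, at x 20 to 40 mm of the sled, its end up to about 140 mm above the bench.
- handle_grip (a point): Point on the centre line of the round black handle grip (16 mm diameter, 48 to 157 mm from the pivot), 123 mm from the pivot. It swings in the plane x = 30 mm of the sled. At the start the handle stands about upright (end up to 190 mm above the bench); pushed towards the sled's +y and down it ends locked, this point 118 mm outward (+y) of and 34 mm above the pivot.
- clamp_handle (a joint): Handle angle, rad, grows as it is pushed over: starts open at -0.15 to 0.15 (at least -0.2), dead point 1.15, 1.25 = locked on its stop. The line from pivot to grip point stands 1.527 rad minus this above level. It stays where left at first, beyond about 0.5 it may sink by itself; at about 0.84 the tip meets the board; then it takes 4 to 8 N at the grip and springs back if let go; past the dead point it snaps to 1.25 and stays.
- clamp_tip: Rubber tip, 16 mm diameter, on the spindle at the end of the clamp's holding arm; locked, it stands on the board at x 30, y -36 mm of the sled. It is sprung: it yields some 4 mm as the clamp closes on the board and presses it down with about 27 N. Its origin lies on the arm's pivot, not at the tip.
- glue: Bystander: white glue bottle, 60 mm diameter, 175 mm tall, standing on the bench right of the sled. Origin under its centre.
- push_stick: Bystander: flat plywood push stick, about 300 x 60 x 12 mm, on the bench left of the sled.
- tape: Bystander: grey tape measure, 62 x 36 x 58 mm, standing on the sled base behind the fence near the end stop.
- pencil: Bystander: flat carpenter's pencil, 145 x 14 x 8 mm, lying on the sled base behind the fence at the robot's end.
- square: Bystander: steel combination square, blade 280 mm, head 105 mm, lying on the bench right of the sled.
- offcut: Bystander: small wood offcut, 95 x 45 x 22 mm, on the bench right of the sled at the robot's end.
- bar_clamp: Bystander: bar clamp, 340 mm long, lying far right on the bench.
There are look-alikes about, which are no part of the job. Of the things shaped like the blank, the wood one is meant.

How it is judged:
On the way, in this order (a step that is already met when the one before it is completed fails the run):
1. the board lies home against fence and end stop while the clamp is still open (x of blank in the frame of corner above -0.113 m and y of blank in the frame of corner above -0.038 m and angle between the x axis of blank and the x axis of sled, either way round below 0.03 rad and z of blank in the frame of corner below 0.003 m and value of joint clamp_handle below 0.75 rad), for 0.2 s.
2. the handle is past its dead point and down in lock, the tip pressing on the board (value of joint clamp_handle above 1.2 rad and contact force between clamp_tip and blank above 12 N), for 0.2 s.
At the end, for the whole second after the job is handed in: The board lies flat within 3 mm of both fence and end stop and parallel to the fence within 0.03 rad; the clamp handle is past its dead point and within 0.05 rad of its stop; the rubber tip presses on the board with more than 12 N (all of step 2 and x of blank in the frame of corner above -0.113 m and y of blank in the frame of corner above -0.038 m and angle between the x axis of blank and the x axis of sled, either way round below 0.03 rad and z of blank in the frame of corner below 0.003 m and linear speed of blank below 0.01 m/s); the robot touches nothing.
It fails at once if the board is lifted or tipped off the sled base (more than 8 mm) (z of blank in the frame of corner above 0.008 m or angle between blank's own z axis and vertical above 0.12 rad).
It fails at once if a tool or another bystander is moved by more than 20 mm (distance of any of glue, push_stick, tape, pencil, square, offcut, bar_clamp from where it was at the start of the episode above 0.02 m).
It also fails if it takes over 45 s, if anything falls off the work surface, if the arm or the gripper's body presses on something with over 40 N, if the wrist force passes 120 N, or if a joint passes its speed limit or range.

## Working session

There is one attempt and no reset: what is moved stays moved. The work goes in short steps, Python scripts to look and compute and a tool call to move; the robot and the scene stay as the last step left them, time stands still between calls to the robot, and variables do not carry over. Pictures are saved under pics/ and viewed, and the job is handed in when it is done.

Besides the shell and the picture viewer there is one more tool, called after "Emit:" as name(argument=value, ...) on one line, values as JSON. servo_tool: Moves the arm, as the interface text tells. Its arguments: {"type":"object","properties":{"deltas":{"type":"array"},"force":{"type":"number"}},"required":["deltas"]}

```bash
mkdir -p pics; cat > h.py <<'E'
import numpy as np, cv2
from bench import status, grab_frame, camera_model, ctrl, finder
def save(name,fn,scale=1.5):
    im=grab_frame(name); np.save('pics/'+fn+'.npy',im)
    o=cv2.resize(im,None,fx=scale,fy=scale,interpolation=cv2.INTER_CUBIC)
    cv2.imwrite('pics/'+fn+'.png',o[:,:,::-1]); return im
def proj(cam,X):
    m=camera_model(cam);X=np.atleast_2d(X);c=X@np.array(m['R']).T+np.array(m['t']);p=c@np.array(m['K']).T
    return p[:,:2]/p[:,2:]
def back(cam,uv,z):
    m=camera_model(cam);R=np.array(m['R']);t=np.array(m['t']);K=np.array(m['K'])
    d=R.T@np.linalg.inv(K)@np.array([uv[0],uv[1],1.]);C=-R.T@t
    return C+d*(z-C[2])/d[2]
E
python3 - <<'E'
from h import *
print(status.get_state())
save('top','top0');save('scene','sc0')
for c in('top','scene'):
  m=camera_model(c);print(c,-np.array(m['R']).T@np.array(m['t']))
for q in ['blank','sled','clamp_pivot','handle_grip','clamp_tip','tape','glue','pencil']:
  for c in ['top','scene']:
    print(q,c,[(np.round(r['at'],3),round(r['conf'],2),) for r in finder.boxes_of(c,q)[:3]])
E
```

```text
{'t': 0.0, 'joints': array([1.08230891e+00, 1.04676288e-01, 9.64264307e-02, 1.56390099e+00,
       3.98898624e-06, 1.35311486e+00]), 'qd': array([-0.0003088 , -0.00112999, -0.00107068,  0.00051698,  0.00180467,
        0.00040829]), 'joint_torque': array([ 2.80371278e-03, -5.56931090e+01,  5.03647900e+01,  1.69772375e-02,
       -6.64897402e-05,  1.26670616e-05]), 'tool_pos': array([0.16032859, 0.57784708, 0.24951221]), 'ee_rot': array([-3.14027096e+00, -2.96426161e-04,  2.87078650e+00]), 'contact_force': array([ 0.26724651,  0.79788707, -0.18018762]), 'wrist_torque': array([0.0180205 , 0.01648658, 0.00322834]), 'finger_gap': 0.08524334482605055}
top [ 0.29803716 -0.12222118  1.21512647]
scene [ 0.89102628 -0.37110989  0.86836516]
blank top [(array([ 0.198, -0.362,  0.024]), 0.82), (array([ 0.568, -0.174,  0.034]), 0.64)]
blank scene [(array([ 0.204, -0.361,  0.022]), 0.74), (array([ 0.58 , -0.17 ,  0.035]), 0.68), (array([ 0.403, -0.31 ,  0.018]), 0.51)]
sled top [(array([ 0.522, -0.089,  0.016]), 0.66)]
sled scene [(array([ 0.583, -0.174,  0.035]), 0.71), (array([ 0.584, -0.09 ,  0
[... 178 characters left out ...]
35]), 0.7), (array([0.517, 0.193, 0.012]), 0.45)]
handle_grip scene [(array([ 0.582, -0.057,  0.136]), 0.63), (array([ 0.584, -0.092,  0.01 ]), 0.42)]
clamp_tip top [(array([ 0.573, -0.13 ,  0.108]), 0.63)]
clamp_tip scene [(array([ 0.574, -0.127,  0.11 ]), 0.51)]
tape top [(array([ 0.693, -0.044,  0.071]), 0.7)]
tape scene [(array([ 0.7  , -0.055,  0.071]), 0.93), (array([ 0.438, -0.034,  0.017]), 0.2)]
glue top [(array([ 0.572, -0.35 ,  0.115]), 0.56)]
glue scene [(array([ 0.593, -0.367,  0.11 ]), 0.89)]
pencil top [(array([ 0.441, -0.03 ,  0.024]), 0.8), (array([ 0.572, -0.066,  0.068]), 0.29), (array([ 0.577, -0.128,  0.104]), 0.25)]
pencil scene [(array([ 0.439, -0.035,  0.019]), 0.46)]
```

View pics/top0.png

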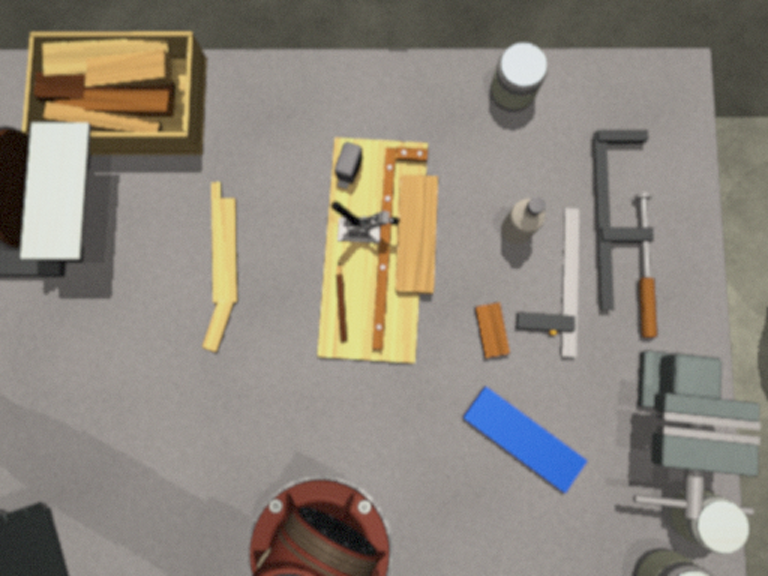

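View pics/sc0.png

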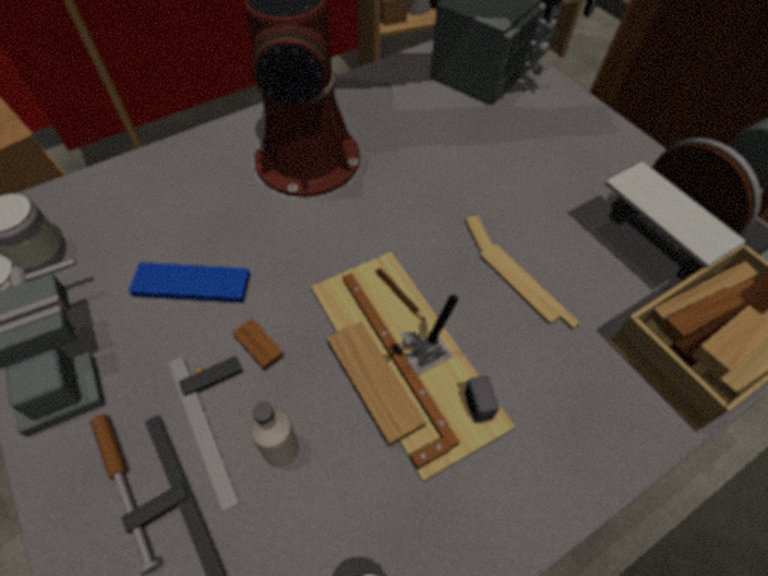

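The top view shows two board-shaped things. The blue one is at (525,440) and the wood one is at (416,234), lying on the sled base. The wood one matches the description, and an enlarged crop should confirm it.

```bash
python3 - <<'E'
from h import *
im=np.load('pics/top0.npy')[80:252,200:304]
cv2.imwrite('pics/c1.png',cv2.resize(im,None,fx=3.4*1,fy=3.4,interpolation=cv2.INTER_CUBIC)[:,:,::-1])
im=np.load('pics/sc0.npy')[160:330,195:355]
cv2.imwrite('pics/c2.png',cv2.resize(im,None,fx=3.5,fy=3.5,interpolation=cv2.INTER_CUBIC)[:,:,::-1])
E
```

```text
(no output)
```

View pics/c1.png

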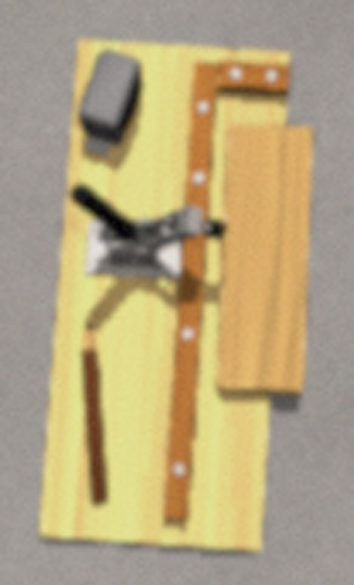

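View pics/c2.png

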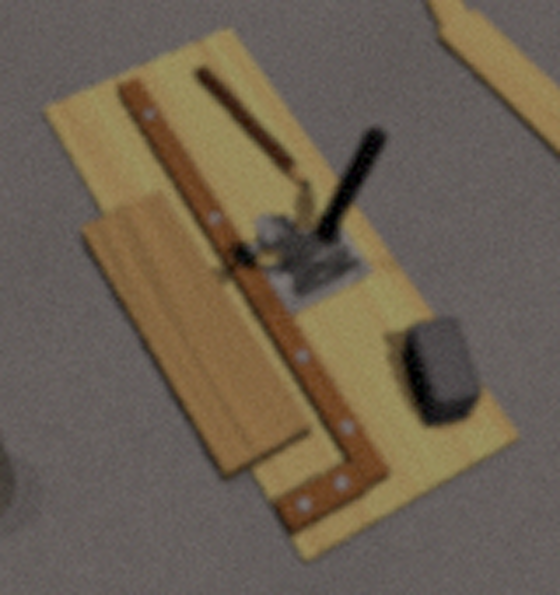

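```bash
cat > fit.py <<'E'
from h import *
from scipy.optimize import least_squares
t=lambda p:((p[0]+.5)/3.4-.5+200,(p[1]+.5)/3.4-.5+80)
s=lambda p:((p[0]+.5)/3.5-.5+195,(p[1]+.5)/3.5-.5+160)
def fit(obs,x0):
    def f(p):
        R=np.array([[np.cos(p[2]),-np.sin(p[2])],[np.sin(p[2]),np.cos(p[2])]])
        r=[]
        for cam,X,uv in obs:
            W=np.r_[R@np.array(X[:2])+p[:2],X[2]]
            r.append(proj(cam,W)[0]-uv)
        return np.concatenate(r)
    q=least_squares(f,x0,loss='soft_l1');print(np.round(q.x,4),np.round(f(q.x).reshape(-1,2),1).tolist());return q.x
C=lambda a,b,z:(a,b,z)
sT=[('top',(.21,.1,.012),t((78,40))),('top',(.21,-.08,.012),t((290,52))),('top',(-.21,-.08,.012),t((262,550))),('top',(-.21,.1,.012),t((40,538))),
('top',(-.19,0,.03),t((165,520))),('top',(.19,0,.03),t((197,63)))]
sS=[('scene',(-.21,.1,.012),s((228,30))),('scene',(-.21,-.08,.012),s((45,107))),('scene',(.21,-.08,.012),s((305,560))),('scene',(.21,.1,.012),s((518,435)))]
bT=[('top',(.11,.035,.034),t((228,124))),('top',(.11,-.035,.034),t((313,127))),('top',(-.11,-.035,.034),t((300,392))),('top',(-.11,.035,.034),t((218,388)))]
bS=[('scene',(-.11,.035,.034),s((160,192))),('scene',(-.11,-.035,.034),s((83,230))),('scene',(.11,-.035,.034),s((225,473))),('scene',(.11,.035,.034),s((310,430)))]
if __name__=='__main__':
  for o in (sT,sS,sT+sS): S=fit(o,[.52,-.1,-.05])
  for o in (bT,bS,bT+bS): B=fit(o,[.57,-.17,-.05])
  c,n=np.cos(S[2]),np.sin(S[2]);R=np.array([[c,-n],[n,c]])
  d=R.T@(B[:2]-S[:2]);print('blank in sled',d,'vs corner',d-[.17,-.02],B[2]-S[2])
E
python3 fit.py
```

```text
[ 0.5438 -0.1041 -0.0592] [[0.1, -0.0], [0.3, -0.0], [0.2, 0.6], [-0.0, -0.1], [-0.1, -0.1], [-0.6, -0.4]]
[ 0.5461 -0.1023 -0.0617] [[0.3, -1.2], [-0.8, 0.0], [-0.2, 0.2], [0.6, 0.1]]
[ 0.5447 -0.1035 -0.0596] [[-0.1, -0.4], [0.2, -0.3], [-0.0, 0.3], [-0.2, -0.5], [-0.3, -0.4], [-0.8, -0.7], [-0.4, -1.4], [-1.5, -0.0], [-0.7, -0.0], [-0.0, -0.2]]
[ 0.5677 -0.1728 -0.0445] [[-0.0, -0.2], [0.0, 0.0], [0.8, 0.1], [-0.8, 0.0]]
[ 0.5726 -0.1736 -0.0512] [[0.3, -0.5], [-0.7, -0.3], [-0.2, 1.4], [0.5, -0.3]]
[ 0.5698 -0.1728 -0.0477] [[0.1, -0.9], [0.1, -0.6], [0.7, -0.6], [-0.9, -0.7], [-0.1, -1.4], [-1.1, -1.2], [-0.4, 0.2], [0.2, -1.5]]
blank in sled [ 0.029126   -0.06772564] vs corner [-0.140874   -0.04772564] 0.011882261554640616
```

```bash
cat > mv.py <<'E'
from h import *
from scipy.spatial.transform import Rotation as Ro
S=np.array([.5447,-.1035]);TH=-.0596
def s2w(x,y,z): 
    c,n=np.cos(TH),np.sin(TH); return np.array([S[0]+c*x-n*y,S[1]+n*x+c*y,z])
def w2s(p):
    c,n=np.cos(TH),np.sin(TH); d=np.array(p[:2])-S; return np.array([c*d[0]+n*d[1],-n*d[0]+c*d[1],p[2]])
def st():
    s=status.get_state(); return s,np.array(s['tool_pos']),Ro.from_euler('xyz',s['ee_rot']).as_matrix()
def d(target):
    s,p,R=st(); yaw=s['ee_rot'][2]; dy=-((np.pi+TH)-yaw); dy=(dy+np.pi)%(2*np.pi)-np.pi
    print(np.round(R.T@(target-p),4).tolist(),'yaw',round(dy,4))
def dS(x,y,z): d(s2w(x,y,z))
def rep():
    s,p,R=st(); print('t',round(s['t'],2),'sled',np.round(w2s(p),4),'rot',np.round(s['ee_rot'],3),'F',np.round(s['contact_force'],1),'gap',s['finger_gap'])
E
python3 - <<'E'
from mv import *
rep(); d(np.array([.45,.2,.25])); dS(.03,-.148,.25)
print(w2s([.577,-.05,.135]),w2s([.573,-.13,.108]))
E
```

```text
t 0.9 sled [-0.4241  0.6576  0.2504] rot [3.141 0.    2.871] F [0.1 0.1 1.1] gap 0.0857127252063039
[-0.3801, -0.2869, 0.0003] yaw -0.2112
[-0.6129, -0.6925, 0.0003] yaw -0.2112
[0.02905594 0.05532895 0.135     ] [ 0.02982822 -0.02476727  0.108     ]
```

Emit:
servo_tool(deltas=[{"jaw": 255,"linear": [-0.38,-0.287,0],"yaw": -0.21},{"jaw": 255,"linear": [-0.38,-0.287,0],"yaw": -0.21},{"jaw": 255,"linear": [-0.38,-0.287,0],"yaw": -0.21},{"jaw": 255,"linear": [-0.38,-0.287,0],"yaw": -0.21},{"jaw": 255,"linear": [-0.38,-0.287,0],"yaw": -0.21},{"jaw": 255,"linear": [-0.38,-0.287,0],"yaw": -0.21},{"jaw": 255,"linear": [-0.38,-0.287,0],"yaw": -0.21},{"jaw": 255,"linear": [-0.38,-0.287,0],"yaw": -0.21},{"jaw": 255,"linear": [-0.38,-0.287,0],"yaw": -0.21},{"jaw": 255,"linear": [-0.38,-0.287,0],"yaw": -0.21},{"jaw": 255,"linear": [-0.613,-0.692,0],"yaw": -0.211},{"jaw": 255,"linear": [-0.613,-0.692,0],"yaw": -0.211},{"jaw": 255,"linear": [-0.613,-0.692,0],"yaw": -0.211},{"jaw": 255,"linear": [-0.613,-0.692,0],"yaw": -0.211},{"jaw": 255,"linear": [-0.613,-0.692,0],"yaw": -0.211},{"jaw": 255,"linear": [-0.613,-0.692,0],"yaw": -0.211},{"jaw": 255,"linear": [-0.613,-0.692,0],"yaw": -0.211},{"jaw": 255,"linear": [-0.613,-0.692,0],"yaw": -0.211},{"jaw": 255,"linear": [-0.613,-0.692,0],"yaw": -0.211},{"jaw": 255,"linear": [-0.613,-0.692,0],"yaw": -0.211}])

```text
t: 2.57
tool_pos: [0.5347, -0.1519, 0.2504]
ee_rot: [-3.142, 0.001, 3.081]
contact_force: [0.4, 0.8, -0.1]
finger_gap: -0.0001
```

```bash
python3 - <<'E'
from mv import *
rep(); dS(.03,-.148,.25);dS(.03,-.148,.041)
E
```

```text
t 2.57 sled [-0.0071 -0.0489  0.2504] rot [-3.142e+00  1.000e-03  3.081e+00] F [ 0.4  0.8 -0.1] gap -0.00011670296487804996
[-0.0371, -0.0991, 0.0004] yaw -0.0005
[-0.037, -0.099, 0.2094] yaw -0.0005
```

Emit:
servo_tool(deltas=[{"jaw": 255,"linear": [-0.037,-0.099,0],"yaw": 0},{"jaw": 255,"linear": [-0.037,-0.099,0],"yaw": 0},{"jaw": 255,"linear": [-0.037,-0.099,0],"yaw": 0},{"jaw": 255,"linear": [-0.037,-0.099,0.04],"yaw": 0},{"jaw": 255,"linear": [-0.037,-0.099,0.08],"yaw": 0},{"jaw": 255,"linear": [-0.037,-0.099,0.12],"yaw": 0},{"jaw": 255,"linear": [-0.037,-0.099,0.16],"yaw": 0},{"jaw": 255,"linear": [-0.037,-0.099,0.18],"yaw": 0},{"jaw": 255,"linear": [-0.037,-0.099,0.19],"yaw": 0},{"jaw": 255,"linear": [-0.037,-0.099,0.2],"yaw": 0},{"jaw": 255,"linear": [-0.037,-0.099,0.209],"yaw": 0},{"jaw": 255,"linear": [-0.037,-0.099,0.209],"yaw": 0}])

```text
t: 3.57
tool_pos: [0.5659, -0.253, 0.041]
ee_rot: [-3.142, 0.001, 3.081]
contact_force: [0.2, 0.1, 0.1]
finger_gap: 0.0001
```

```bash
python3 - <<'E'
from mv import *
rep(); 
im=save('scene','sc1');cv2.imwrite('pics/c3.png',cv2.resize(im[160:330,150:355],None,fx=3.5,fy=3.5,interpolation=cv2.INTER_CUBIC)[:,:,::-1])
E
```

```text
t 3.57 sled [ 0.0301 -0.148   0.041 ] rot [-3.142e+00  1.000e-03  3.081e+00] F [0.2 0.1 0.1] gap 6.513784748949923e-05
```

View pics/c3.png

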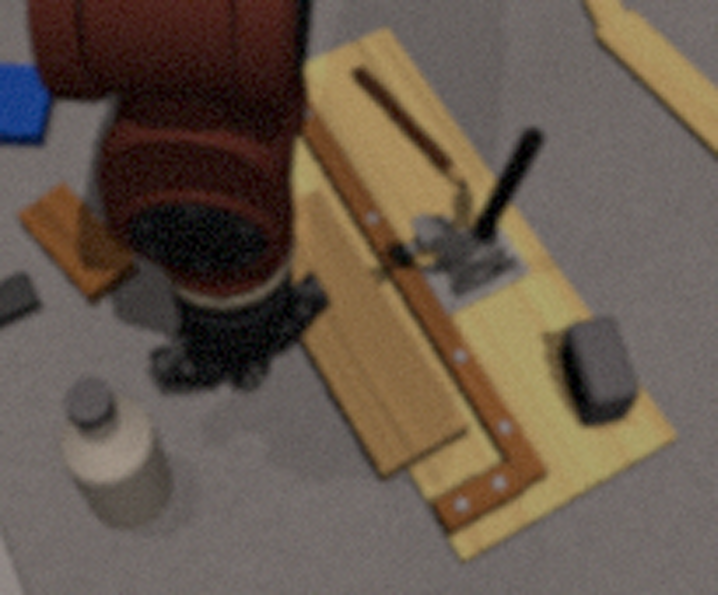

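The gripper is at about (240,330) in the crop, between the board at (370,350) and the glue bottle at (120,450), and it is clear of both. Next I push the board towards the fence.

Emit:
servo_tool(deltas=[{"jaw": 255,"linear": [0,0.01,0],"yaw": 0},{"jaw": 255,"linear": [0,0.018,0],"yaw": 0},{"jaw": 255,"linear": [0,0.022,0],"yaw": 0},{"jaw": 255,"linear": [0,0.026,0],"yaw": 0},{"jaw": 255,"linear": [0,0.029,0],"yaw": 0},{"jaw": 255,"linear": [0,0.032,0],"yaw": 0},{"jaw": 255,"linear": [0,0.034,0],"yaw": 0},{"jaw": 255,"linear": [0,0.036,0],"yaw": 0},{"jaw": 255,"linear": [0,0.038,0],"yaw": 0}])

```text
t: 4.37
tool_pos: [0.5686, -0.2156, 0.0421]
ee_rot: [-3.14, 0.001, 3.081]
contact_force: [0.4, -2.1, 1.1]
finger_gap: 0.0003
```

Emit:
servo_tool(deltas=[{"jaw": 255,"linear": [0,0.001,0],"yaw": 0},{"jaw": 255,"linear": [0,0.002,0],"yaw": 0},{"jaw": 255,"linear": [0,0.003,0],"yaw": 0}])

```text
t: 4.62
tool_pos: [0.5688, -0.2127, 0.0422]
ee_rot: [-3.14, 0.001, 3.081]
contact_force: [0.3, -2.4, -0.3]
finger_gap: -0.0005
```

Steady sliding at about 2 N, so I'll continue in small steps.

Emit:
servo_tool(deltas=[{"jaw": 255,"linear": [0,0.001,0],"yaw": 0},{"jaw": 255,"linear": [0,0.002,0],"yaw": 0},{"jaw": 255,"linear": [0,0.003,0],"yaw": 0},{"jaw": 255,"linear": [0,0.0035,0],"yaw": 0}])

```text
t: 4.95
tool_pos: [0.5689, -0.2091, 0.0421]
ee_rot: [-3.14, 0.001, 3.081]
contact_force: [-0.2, -2.0, -0.8]
finger_gap: 0.0
```

Emit:
servo_tool(deltas=[{"jaw": 255,"linear": [0,0.001,0],"yaw": 0},{"jaw": 255,"linear": [0,0.002,0],"yaw": 0}])

```text
t: 5.12
tool_pos: [0.5689, -0.2072, 0.0422]
ee_rot: [-3.14, 0.001, 3.081]
contact_force: [-1.7, -3.8, 1.3]
finger_gap: 0.0004
```

Emit:
servo_tool(deltas=[{"jaw": 255,"linear": [0,0.001,0],"yaw": 0},{"jaw": 255,"linear": [0,0.002,0],"yaw": 0}])

```text
t: 5.28
tool_pos: [0.5688, -0.2061, 0.0422]
ee_rot: [-3.138, 0.001, 3.08]
contact_force: [-1.8, -10.7, -0.5]
finger_gap: 0.0002
```

```bash
python3 - <<'E'
from mv import *
rep()
E
```

```text
t 5.28 sled [ 0.0302 -0.101   0.0422] rot [-3.138e+00  1.000e-03  3.080e+00] F [ -1.8 -10.7  -0.5] gap 0.00018793814351985414
```

Emit:
servo_tool(deltas=[{"jaw": 255,"linear": [0,-0.015,0],"yaw": 0},{"jaw": 255,"linear": [0,-0.015,-0.03],"yaw": 0},{"jaw": 255,"linear": [0,-0.015,-0.06],"yaw": 0},{"jaw": 255,"linear": [0.04,-0.01,-0.06],"yaw": 0},{"jaw": 255,"linear": [0.08,0.01,-0.06],"yaw": 0},{"jaw": 255,"linear": [0.12,0.03,-0.06],"yaw": 0},{"jaw": 255,"linear": [0.152,0.046,-0.06],"yaw": 0},{"jaw": 255,"linear": [0.152,0.046,-0.06],"yaw": 0},{"jaw": 255,"linear": [0.152,0.046,-0.03],"yaw": 0},{"jaw": 255,"linear": [0.152,0.046,-0.01],"yaw": 0},{"jaw": 255,"linear": [0.152,0.046,0.001],"yaw": 0},{"jaw": 255,"linear": [0.152,0.046,0.001],"yaw": 0}])

```text
t: 6.28
tool_pos: [0.4186, -0.15, 0.0387]
ee_rot: [-3.14, -0.003, 3.08]
contact_force: [-0.3, -0.2, 0.8]
finger_gap: 0.0
```

```bash
python3 - <<'E'
from mv import *
rep(); 
im=save('scene','sc2');cv2.imwrite('pics/c4.png',cv2.resize(im[160:330,150:355],None,fx=3.5,fy=3.5,interpolation=cv2.INTER_CUBIC)[:,:,::-1])
E
```

```text
t 6.28 sled [-0.1231 -0.0539  0.0387] rot [-3.14e+00 -3.00e-03  3.08e+00] F [-0.3 -0.2  0.8] gap 1.0232553261861991e-05
```

View pics/c4.png

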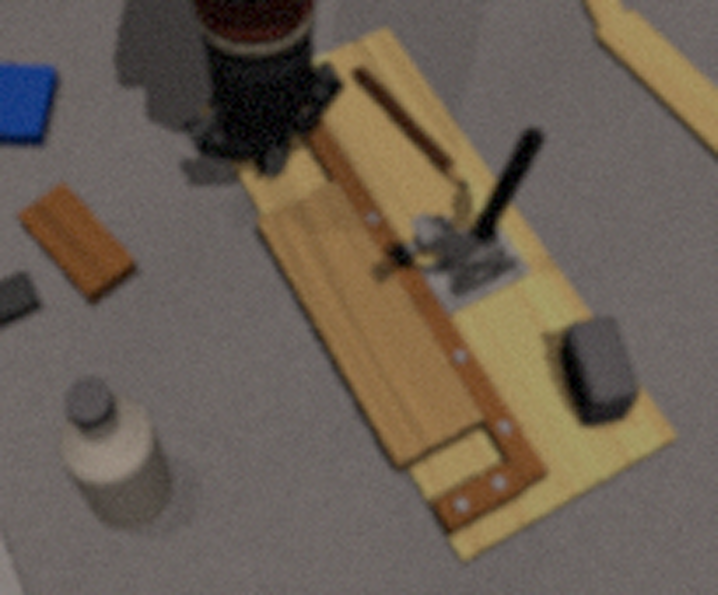

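The board's top edge now lies along the fence, from about (330,190) to (480,425) in the crop. A gap to the end stop remains at (465,455), so I push along the fence next.

Emit:
servo_tool(deltas=[{"jaw": 255,"linear": [-0.012,0,0],"yaw": 0},{"jaw": 255,"linear": [-0.02,0,0],"yaw": 0},{"jaw": 255,"linear": [-0.025,0,0],"yaw": 0},{"jaw": 255,"linear": [-0.03,0,0],"yaw": 0},{"jaw": 255,"linear": [-0.034,0,0],"yaw": 0},{"jaw": 255,"linear": [-0.038,0,0],"yaw": 0},{"jaw": 255,"linear": [-0.042,0,0],"yaw": 0},{"jaw": 255,"linear": [-0.046,0,0],"yaw": 0},{"jaw": 255,"linear": [-0.05,0,0],"yaw": 0},{"jaw": 255,"linear": [-0.053,0,0],"yaw": 0}])

```text
t: 7.17
tool_pos: [0.4719, -0.154, 0.0406]
ee_rot: [-3.139, -0.003, 3.08]
contact_force: [-5.4, 0.7, 5.4]
finger_gap: 0.0003
```

Emit:
servo_tool(deltas=[{"jaw": 255,"linear": [-0.001,0,0],"yaw": 0},{"jaw": 255,"linear": [-0.002,0,0],"yaw": 0},{"jaw": 255,"linear": [-0.003,0,0],"yaw": 0}])

```text
t: 7.42
tool_pos: [0.4746, -0.1541, 0.0407]
ee_rot: [-3.139, -0.004, 3.08]
contact_force: [-4.9, -0.3, 3.4]
finger_gap: 0.0001
```

Emit:
servo_tool(deltas=[{"jaw": 255,"linear": [-0.001,0,0],"yaw": 0},{"jaw": 255,"linear": [-0.002,0,0],"yaw": 0},{"jaw": 255,"linear": [-0.003,0,0],"yaw": 0}])

```text
t: 7.67
tool_pos: [0.4776, -0.1543, 0.0408]
ee_rot: [-3.139, -0.004, 3.08]
contact_force: [-3.9, -0.3, 3.4]
finger_gap: -0.0002
```

Emit:
servo_tool(deltas=[{"jaw": 255,"linear": [-0.001,0,0],"yaw": 0},{"jaw": 255,"linear": [-0.002,0,0],"yaw": 0}])

```text
t: 7.83
tool_pos: [0.4796, -0.1544, 0.0407]
ee_rot: [-3.139, -0.004, 3.08]
contact_force: [-4.3, -0.5, 3.1]
finger_gap: 0.0001
```

Emit:
servo_tool(deltas=[{"jaw": 255,"linear": [-0.001,0,0],"yaw": 0},{"jaw": 255,"linear": [-0.002,0,0],"yaw": 0}])

```text
t: 8.0
tool_pos: [0.4817, -0.1546, 0.0408]
ee_rot: [-3.139, -0.004, 3.08]
contact_force: [-3.6, 0.3, 1.9]
finger_gap: -0.0001
```

```bash
python3 - <<'E'
from mv import *
rep(); 
im=save('scene','sc3');cv2.imwrite('pics/c5.png',cv2.resize(im[160:330,150:355],None,fx=3.5,fy=3.5,interpolation=cv2.INTER_CUBIC)[:,:,::-1])
E
```

```text
t 8.0 sled [-0.0598 -0.0547  0.0408] rot [-3.139 -0.004  3.08 ] F [-3.6  0.3  1.9] gap -0.00014347255006845553
```

View pics/c5.png

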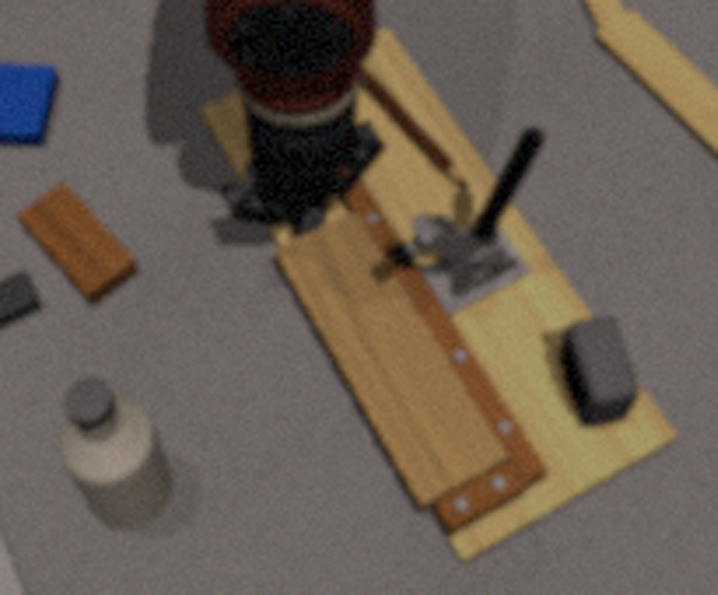

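The far end of the board, around (420,505)–(508,460), looks within a couple of millimetres of the stop. I'll keep pushing until the force rises.

Emit:
servo_tool(deltas=[{"jaw": 255,"linear": [-0.001,0,0],"yaw": 0},{"jaw": 255,"linear": [-0.002,0,0],"yaw": 0}])

```text
t: 8.22
tool_pos: [0.4823, -0.1545, 0.0407]
ee_rot: [-3.139, -0.007, 3.08]
contact_force: [-19.1, 0.2, 13.6]
finger_gap: -0.0003
```

Emit:
servo_tool(deltas=[{"jaw": 255,"linear": [-0.001,0,0],"yaw": 0},{"jaw": 255,"linear": [-0.002,0,0],"yaw": 0}])

```text
t: 8.38
tool_pos: [0.4824, -0.1546, 0.0407]
ee_rot: [-3.138, -0.012, 3.079]
contact_force: [-21.5, 0.4, 15.8]
finger_gap: -0.0002
```

Emit:
servo_tool(deltas=[{"jaw": 255,"linear": [0.015,0,0],"yaw": 0},{"jaw": 255,"linear": [0.015,-0.02,-0.03],"yaw": 0},{"jaw": 255,"linear": [0.01,-0.05,-0.05],"yaw": 0},{"jaw": 255,"linear": [-0.02,-0.072,-0.055],"yaw": 0},{"jaw": 255,"linear": [-0.06,-0.072,-0.055],"yaw": 0},{"jaw": 255,"linear": [-0.1,-0.072,-0.055],"yaw": 0},{"jaw": 255,"linear": [-0.119,-0.072,-0.055],"yaw": 0},{"jaw": 255,"linear": [-0.119,-0.072,-0.055],"yaw": 0},{"jaw": 255,"linear": [-0.119,-0.072,-0.025],"yaw": 0},{"jaw": 255,"linear": [-0.119,-0.072,-0.005],"yaw": 0},{"jaw": 255,"linear": [-0.119,-0.072,0],"yaw": 0},{"jaw": 255,"linear": [-0.119,-0.072,0],"yaw": 0}])

```text
t: 9.38
tool_pos: [0.5953, -0.2329, 0.0376]
ee_rot: [-3.14, -0.015, 3.079]
contact_force: [-0.0, 1.0, 0.3]
finger_gap: 0.0003
```

```bash
python3 - <<'E'
from mv import *
rep(); 
im=save('top','tp4');cv2.imwrite('pics/c6.png',cv2.resize(im[80:252,200:304],None,fx=3.4,fy=3.4,interpolation=cv2.INTER_CUBIC)[:,:,::-1])
E
```

```text
t 9.38 sled [ 0.0582 -0.1262  0.0376] rot [-3.14  -0.015  3.079] F [-0.   1.   0.3] gap 0.0002880374254820757
```

View pics/c6.png

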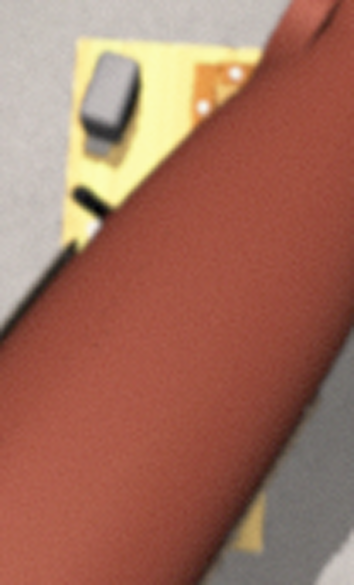

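The forearm hides the sled in the top view. I'll push along y again to make sure the board is snug.

Emit:
servo_tool(deltas=[{"jaw": 255,"linear": [0,0.01,0],"yaw": 0},{"jaw": 255,"linear": [0,0.016,0],"yaw": 0},{"jaw": 255,"linear": [0,0.02,0],"yaw": 0},{"jaw": 255,"linear": [0,0.022,0],"yaw": 0},{"jaw": 255,"linear": [0,0.024,0],"yaw": 0},{"jaw": 255,"linear": [0,0.025,0],"yaw": 0},{"jaw": 255,"linear": [0,0.026,0],"yaw": 0}])

```text
t: 10.02
tool_pos: [0.5981, -0.2086, 0.0399]
ee_rot: [-3.137, -0.012, 3.079]
contact_force: [-1.7, -7.3, 1.3]
finger_gap: 0.0002
```

Emit:
servo_tool(deltas=[{"jaw": 255,"linear": [0,0.001,0],"yaw": 0},{"jaw": 255,"linear": [0,0.002,0],"yaw": 0}])

```text
t: 10.18
tool_pos: [0.5982, -0.2084, 0.0402]
ee_rot: [-3.133, -0.012, 3.077]
contact_force: [-2.4, -11.8, -0.5]
finger_gap: 0.0
```

```bash
python3 - <<'E'
from mv import *
rep()
E
```

```text
t 10.18 sled [ 0.0596 -0.1016  0.0402] rot [-3.133 -0.012  3.077] F [ -2.4 -11.8  -0.5] gap 4.518513965174935e-05
```

Emit:
servo_tool(deltas=[{"jaw": 255,"linear": [0,-0.012,0],"yaw": 0},{"jaw": 255,"linear": [0,-0.015,-0.03],"yaw": 0},{"jaw": 255,"linear": [0,-0.015,-0.07],"yaw": 0},{"jaw": 255,"linear": [0,-0.015,-0.11],"yaw": 0},{"jaw": 255,"linear": [0.02,-0.015,-0.15],"yaw": 0},{"jaw": 255,"linear": [0.06,-0.015,-0.19],"yaw": 0},{"jaw": 255,"linear": [0.1,0,-0.21],"yaw": 0},{"jaw": 255,"linear": [0.14,0.02,-0.21],"yaw": 0},{"jaw": 255,"linear": [0.18,0.04,-0.21],"yaw": 0},{"jaw": 255,"linear": [0.18,0.04,-0.21],"yaw": 0}])

```text
t: 11.02
tool_pos: [0.4216, -0.1545, 0.253]
ee_rot: [-3.133, -0.011, 3.077]
contact_force: [-0.5, 0.5, 0.3]
finger_gap: -0.0002
```

```bash
python3 - <<'E'
from mv import *
rep(); 
im=save('top','tp5');cv2.imwrite('pics/c7.png',cv2.resize(im[80:252,200:304],None,fx=3.4,fy=3.4,interpolation=cv2.INTER_CUBIC)[:,:,::-1])
im=save('scene','sc5');cv2.imwrite('pics/c8.png',cv2.resize(im[160:330,195:355],None,fx=3.5,fy=3.5,interpolation=cv2.INTER_CUBIC)[:,:,::-1])
for q in ['handle_grip','blank','clamp_tip']:
  for c in ('top','scene'): print(q,c,[(np.round(w2s(r['at']),3),round(r['conf'],2)) for r in finder.boxes_of(c,q)[:3]])
E
```

```text
t 11.02 sled [-0.1198 -0.0582  0.253 ] rot [-3.133 -0.011  3.077] F [-0.5  0.5  0.3] gap -0.00015219646396282514
handle_grip top [(array([0.027, 0.063, 0.172]), 0.51)]
handle_grip scene [(array([0.033, 0.052, 0.135]), 0.74), (array([ 0.032, -0.023,  0.112]), 0.53), (array([ 0.074, -0.055,  0.033]), 0.25)]
blank top [(array([-0.331, -0.28 ,  0.024]), 0.92)]
blank scene [(array([ 0.071, -0.054,  0.035]), 0.77), (array([-0.327, -0.276,  0.023]), 0.69), (array([ 0.048, -0.442,  0.026]), 0.17)]
clamp_tip top []
clamp_tip scene []
```

View pics/c7.png

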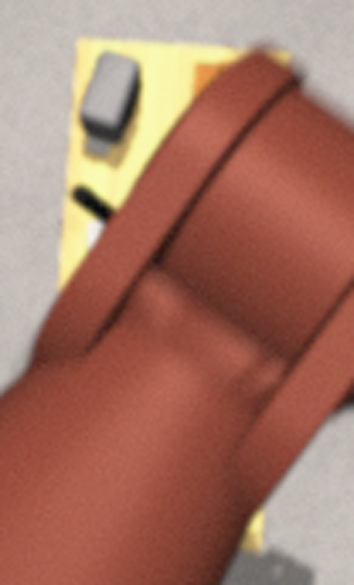

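View pics/c8.png

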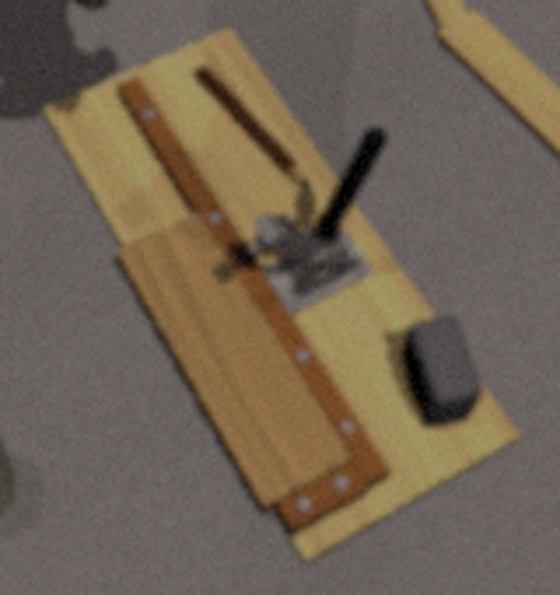

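The board now sits flush with the fence and meets the stop, with its corners at (121,255), (270,508) and (355,460). The handle is upright, with its end at (375,135). I'll check both numerically.

```bash
python3 - <<'E'
from mv import *
from fit import fit,t,s
B=fit([('scene',(-.11,-.035,.034),s((121,255))),('scene',(.11,-.035,.034),s((270,508))),('scene',(.11,.035,.034),s((355,460)))],[.6,-.16,-.06])
print(w2s([B[0],B[1],0])-[.17,-.02,0],B[2]-TH)
for th in(-.15,-.1,-.05,0,.05,.1,.15):
  a=1.527-th
  out=[]
  for cam,o,k in(('top',(200,80),3.4),('scene',(195,160),3.5)):
    for r in(.05,.15):
      p=proj(cam,s2w(.03,.052+r*np.cos(a),.032+r*np.sin(a)))[0]
      out.append(np.round(((p-o)+.5)*k-.5))
  print(th,*out)
E
```

```text
[ 0.6067 -0.1592 -0.0564] [[-0.3, -0.6], [-0.2, 0.5], [0.6, -0.1]]
[-0.10476326 -0.0319303   0.        ] 0.003219135549148995
-0.15 [121. 230.] [129. 197.] [328. 224.] [328. 157.]
-0.1 [118. 230.] [118. 197.] [331. 222.] [338. 152.]
-0.05 [115. 230.] [108. 196.] [334. 221.] [348. 147.]
0 [112. 229.] [ 97. 195.] [337. 219.] [357. 143.]
0.05 [109. 229.] [ 87. 195.] [340. 218.] [367. 138.]
0.1 [105. 229.] [ 77. 195.] [343. 217.] [376. 135.]
0.15 [102. 229.] [ 67. 194.] [346. 215.] [385. 131.]
```

```bash
python3 - <<'E'
from mv import *
rep(); dS(.03,.030,.25); dS(.03,.030,.172)
s,p,R=st()
E
```

```text
t 11.42 sled [-0.1171 -0.0594  0.2516] rot [-3.134 -0.013  3.077] F [-0.2 -0.1  0.2] gap -6.142368799861417e-05
[-0.1467, 0.0901, -0.0009] yaw -0.0049
[-0.1477, 0.0907, 0.0771] yaw -0.0049
```

Emit:
servo_tool(deltas=[{"jaw": 255,"linear": [-0.036,0.022,0],"yaw": 0},{"jaw": 255,"linear": [-0.072,0.044,0],"yaw": 0},{"jaw": 255,"linear": [-0.11,0.067,0],"yaw": 0},{"jaw": 255,"linear": [-0.147,0.09,0],"yaw": -0.005},{"jaw": 255,"linear": [-0.147,0.09,0],"yaw": -0.005},{"jaw": 255,"linear": [-0.147,0.09,0.03],"yaw": -0.005},{"jaw": 255,"linear": [-0.148,0.091,0.055],"yaw": -0.005},{"jaw": 255,"linear": [-0.148,0.091,0.068],"yaw": -0.005},{"jaw": 255,"linear": [-0.148,0.091,0.076],"yaw": -0.005},{"jaw": 255,"linear": [-0.148,0.091,0.077],"yaw": -0.005}])

```text
t: 12.25
tool_pos: [0.576, -0.0751, 0.1704]
ee_rot: [-3.135, -0.015, 3.082]
contact_force: [0.2, -0.6, 0.5]
finger_gap: 0.0001
```

```bash
python3 - <<'E'
from mv import *
rep(); 
im=save('scene','sc6');cv2.imwrite('pics/c9.png',cv2.resize(im[130:300,220:380],None,fx=3.5,fy=3.5,interpolation=cv2.INTER_CUBIC)[:,:,::-1])
s,p,R=st()
for th in np.r_[.08,np.arange(.15,1.25,.075),1.22,1.24]:
  a=1.527-th; r=.12
  P=np.array([.052+r*np.cos(a)-.008*np.sin(a),.032+r*np.sin(a)+.008*np.cos(a)])
  print(round(th,3),np.round(R.T@(s2w(.03,P[0]-.011,P[1]+.019)-p),3).tolist())
E
```

```text
t 12.25 sled [0.0296 0.0302 0.1704] rot [-3.135 -0.015  3.082] F [ 0.2 -0.6  0.5] gap 5.775525231829679e-05
0.08 [0.0, 0.018, 0.001]
0.15 [0.0, 0.026, 0.001]
0.225 [0.0, 0.035, 0.003]
0.3 [0.0, 0.044, 0.005]
0.375 [-0.0, 0.052, 0.007]
0.45 [-0.0, 0.061, 0.011]
0.525 [-0.0, 0.069, 0.015]
0.6 [-0.0, 0.077, 0.019]
0.675 [-0.0, 0.084, 0.025]
0.75 [-0.0, 0.091, 0.03]
0.825 [-0.0, 0.098, 0.036]
0.9 [-0.001, 0.104, 0.043]
0.975 [-0.001, 0.109, 0.05]
1.05 [-0.001, 0.114, 0.058]
1.125 [-0.001, 0.119, 0.066]
1.2 [-0.001, 0.123, 0.074]
1.22 [-0.001, 0.123, 0.076]
1.24 [-0.001, 0.124, 0.078]
```

View pics/c9.png

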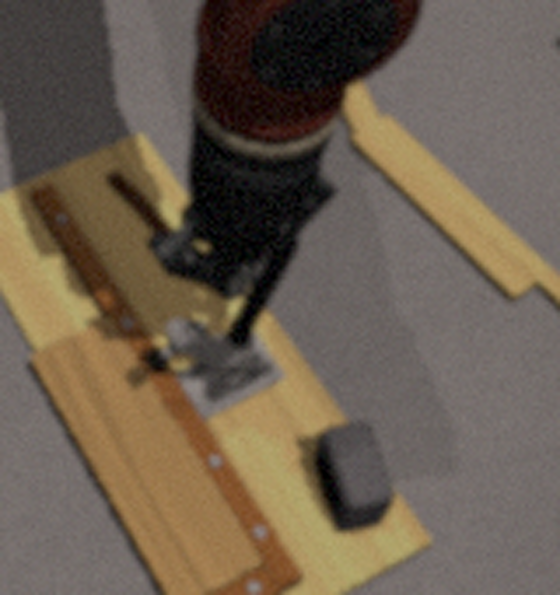

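The fingers are at about (225,290), just on the fence side of the handle grip (270,290), and they touch nothing. Now I push the handle over.

Emit:
servo_tool(deltas=[{"jaw": 255,"linear": [0,0.01,0.001],"yaw": 0},{"jaw": 255,"linear": [0,0.018,0.001],"yaw": 0},{"jaw": 255,"linear": [0,0.026,0.001],"yaw": 0},{"jaw": 255,"linear": [0,0.035,0.003],"yaw": 0},{"jaw": 255,"linear": [0,0.044,0.005],"yaw": 0},{"jaw": 255,"linear": [0,0.052,0.007],"yaw": 0},{"jaw": 255,"linear": [0,0.061,0.011],"yaw": 0},{"jaw": 255,"linear": [0,0.069,0.015],"yaw": 0},{"jaw": 255,"linear": [0,0.077,0.019],"yaw": 0}])

```text
t: 13.05
tool_pos: [0.5808, 0.0025, 0.1517]
ee_rot: [-3.134, -0.014, 3.082]
contact_force: [0.1, 0.9, -0.6]
finger_gap: 0.0001
```

```bash
python3 - <<'E'
from mv import *
rep(); 
im=save('scene','sc7');cv2.imwrite('pics/c10.png',cv2.resize(im[130:300,220:380],None,fx=3.5,fy=3.5,interpolation=cv2.INTER_CUBIC)[:,:,::-1])
s,p,R=st()
for th in np.r_[np.arange(.6,1.25,.075),1.22,1.24]:
  a=1.527-th; r=.12
  P=np.array([.052+r*np.cos(a)-.008*np.sin(a),.032+r*np.sin(a)+.008*np.cos(a)])
  print(round(th,3),np.round(R.T@(s2w(.03,P[0]-.011,P[1]+.019)-p),3).tolist())
E
```

```text
t 13.05 sled [0.0297 0.1079 0.1517] rot [-3.134 -0.014  3.082] F [ 0.1  0.9 -0.6] gap 5.940590743515468e-05
0.6 [-0.001, -0.003, -0.001]
0.675 [-0.001, 0.005, 0.004]
0.75 [-0.001, 0.012, 0.01]
0.825 [-0.001, 0.018, 0.016]
0.9 [-0.001, 0.024, 0.023]
0.975 [-0.001, 0.03, 0.03]
1.05 [-0.002, 0.035, 0.037]
1.125 [-0.002, 0.039, 0.045]
1.2 [-0.002, 0.043, 0.053]
1.22 [-0.002, 0.044, 0.055]
1.24 [-0.002, 0.045, 0.058]
```

View pics/c10.png

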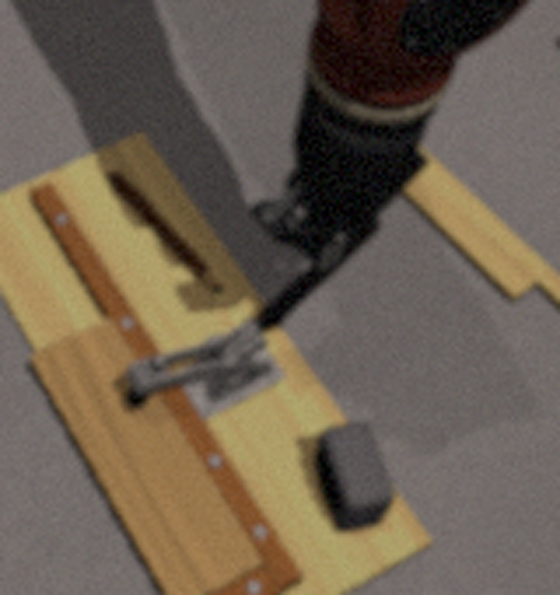

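The handle is tilting at (300,285), and the holding arm's tip at (135,385) is coming down over the board. I continue past the dead point.

Emit:
servo_tool(deltas=[{"jaw": 255,"linear": [0,0.005,0.004],"yaw": 0},{"jaw": 255,"linear": [0,0.012,0.01],"yaw": 0},{"jaw": 255,"linear": [-0.001,0.018,0.016],"yaw": 0},{"jaw": 255,"linear": [-0.001,0.024,0.023],"yaw": 0},{"jaw": 255,"linear": [-0.001,0.03,0.03],"yaw": 0}])

```text
t: 13.52
tool_pos: [0.5827, 0.0337, 0.1199]
ee_rot: [-3.134, -0.015, 3.083]
contact_force: [-0.1, -4.4, 4.2]
finger_gap: -0.0002
```

Emit:
servo_tool(deltas=[{"jaw": 255,"linear": [0,0.003,0.003],"yaw": 0},{"jaw": 255,"linear": [0,0.005,0.007],"yaw": 0},{"jaw": 255,"linear": [0,0.007,0.011],"yaw": 0}])

```text
t: 13.77
tool_pos: [0.5831, 0.0408, 0.1088]
ee_rot: [-3.135, -0.015, 3.083]
contact_force: [-0.5, -0.1, 4.3]
finger_gap: -0.0001
```

```bash
python3 - <<'E'
from mv import *
rep(); 
im=save('scene','sc8');cv2.imwrite('pics/c11.png',cv2.resize(im[130:300,220:380],None,fx=3.5,fy=3.5,interpolation=cv2.INTER_CUBIC)[:,:,::-1])
s,p,R=st()
for th in np.r_[np.arange(1.05,1.2,.05),1.22,1.24]:
  a=1.527-th; r=.12
  P=np.array([.052+r*np.cos(a)-.008*np.sin(a),.032+r*np.sin(a)+.008*np.cos(a)])
  print(round(th,3),np.round(R.T@(s2w(.03,P[0]-.011,P[1]+.019)-p),3).tolist())
E
```

```text
t 13.77 sled [0.0297 0.1464 0.1088] rot [-3.135 -0.015  3.083] F [-0.5 -0.1  4.3] gap -0.00011755619490259452
1.05 [-0.0, -0.003, -0.005]
1.1 [-0.001, 0.0, -0.0]
1.15 [-0.001, 0.003, 0.005]
1.22 [-0.001, 0.006, 0.013]
1.24 [-0.001, 0.007, 0.015]
```

View pics/c11.png

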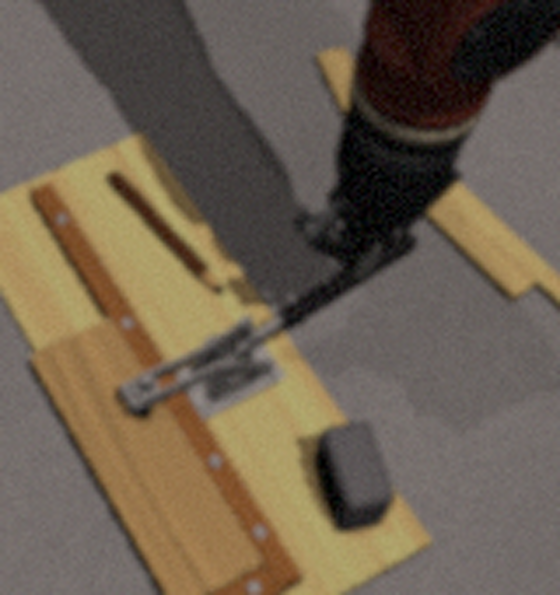

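The tip is on the board at (135,395) and the estimated handle angle is 1.1. I push on towards 1.23.

Emit:
servo_tool(deltas=[{"jaw": 255,"linear": [0,0.002,0.003],"yaw": 0},{"jaw": 255,"linear": [0,0.004,0.007],"yaw": 0},{"jaw": 255,"linear": [0,0.005,0.01],"yaw": 0},{"jaw": 255,"linear": [0,0.006,0.013],"yaw": 0}])

```text
t: 14.15
tool_pos: [0.5826, 0.0475, 0.0941]
ee_rot: [-3.136, -0.016, 3.083]
contact_force: [0.4, 0.1, -0.2]
finger_gap: 0.0002
```

Emit:
servo_tool(deltas=[{"jaw": 255,"linear": [0,0,0.001],"yaw": 0},{"jaw": 255,"linear": [0,0,0.002],"yaw": 0}])

```text
t: 14.32
tool_pos: [0.5822, 0.0476, 0.0915]
ee_rot: [-3.136, -0.017, 3.083]
contact_force: [-0.7, -0.2, 0.7]
finger_gap: -0.0001
```

```bash
python3 - <<'E'
from mv import *
rep(); 
E
```

```text
t 14.32 sled [0.0285 0.1531 0.0915] rot [-3.136 -0.017  3.083] F [-0.7 -0.2  0.7] gap -0.0001151247317997151
```

The force dropped to zero, which is consistent with the handle snapping over. I'll withdraw upwards and look.

Emit:
servo_tool(deltas=[{"jaw": 255,"linear": [0,0,-0.03],"yaw": 0},{"jaw": 255,"linear": [0,0,-0.07],"yaw": 0},{"jaw": 255,"linear": [0,0.02,-0.11],"yaw": 0},{"jaw": 255,"linear": [0,0.06,-0.15],"yaw": 0},{"jaw": 255,"linear": [0.03,0.1,-0.16],"yaw": 0},{"jaw": 255,"linear": [0.06,0.14,-0.16],"yaw": 0},{"jaw": 255,"linear": [0.09,0.18,-0.16],"yaw": 0},{"jaw": 255,"linear": [0.12,0.22,-0.16],"yaw": 0},{"jaw": 255,"linear": [0.15,0.26,-0.16],"yaw": 0},{"jaw": 255,"linear": [0.18,0.29,-0.16],"yaw": 0},{"jaw": 255,"linear": [0.18,0.29,-0.16],"yaw": 0},{"jaw": 255,"linear": [0.18,0.29,-0.16],"yaw": 0}])

```text
t: 15.32
tool_pos: [0.419, 0.3519, 0.2534]
ee_rot: [-3.137, -0.018, 3.087]
contact_force: [-0.0, 0.4, 0.9]
finger_gap: -0.0
```

```bash
python3 - <<'E'
from mv import *
rep(); 
im=save('top','tp9');cv2.imwrite('pics/c12.png',cv2.resize(im[80:252,180:304],None,fx=3.4,fy=3.4,interpolation=cv2.INTER_CUBIC)[:,:,::-1])
im=save('scene','sc9');cv2.imwrite('pics/c13.png',cv2.resize(im[160:330,195:355],None,fx=3.5,fy=3.5,interpolation=cv2.INTER_CUBIC)[:,:,::-1])
for th in(1.05,1.15,1.2,1.25):
  a=1.527-th
  out=[]
  for cam,o,k in(('top',(180,80),3.4),('scene',(195,160),3.5)):
    for r in(.05,.157):
      p=proj(cam,s2w(.03,.052+r*np.cos(a),.032+r*np.sin(a)))[0]
      out.append(np.round(((p-o)+.5)*k-.5))
  print(th,*out)
E
```

```text
t 15.32 sled [-0.1526  0.4471  0.2534] rot [-3.137 -0.018  3.087] F [-0.   0.4  0.9] gap -5.18126678164704e-06
1.05 [129. 234.] [  0. 212.] [381. 213.] [497. 126.]
1.15 [127. 236.] [ -5. 216.] [383. 215.] [500. 133.]
1.2 [126. 236.] [ -7. 218.] [383. 216.] [501. 137.]
1.25 [126. 237.] [ -8. 220.] [384. 217.] [501. 141.]
```

View pics/c12.png

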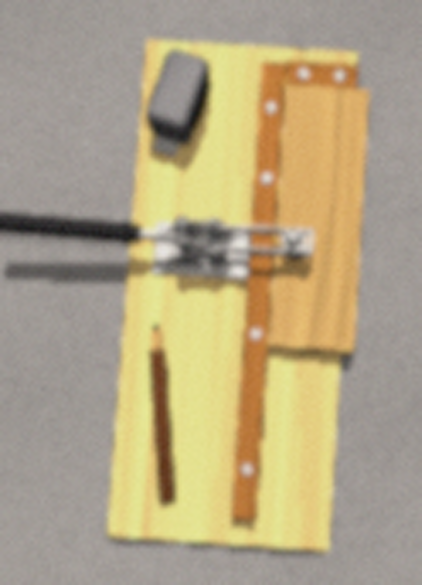

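View pics/c13.png

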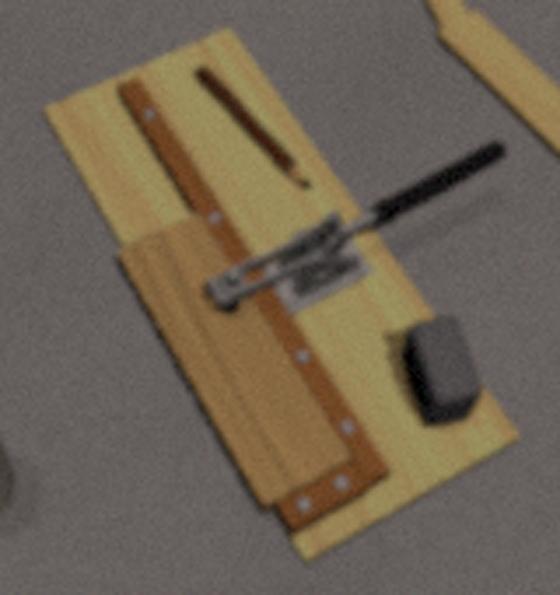

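```bash
python3 - <<'E'
from mv import *
from fit import fit
t=lambda p:((p[0]+.5)/3.4-.5+180,(p[1]+.5)/3.4-.5+80)
B=fit([('top',(.11,-.035,.034),t((370,89))),('top',(-.11,-.035,.034),t((355,354))),('top',(-.11,.035,.034),t((270,349))),('top',(.11,.035,.034),t((284,84)))],[.6,-.16,-.06])
print(w2s([B[0],B[1],0])-[.17,-.02,0],B[2]-TH)
E
```

```text
[ 0.5999 -0.1623 -0.0549] [[-0.2, 0.3], [0.3, -0.3], [-0.3, -0.3], [0.2, 0.4]]
[-0.11137349 -0.03541262  0.        ] 0.004725756479257243
```

The board measures home and the handle is in lock, so I hand the job in.

```bash
python3 - <<'E'
from mv import *
rep(); print(ctrl.close_job())
E
```

```text
t 15.42 sled [-0.151   0.4457  0.2532] rot [-3.137 -0.017  3.087] F [ 0.1 -0.1  0.1] gap 9.580118919177325e-05
the job is handed in; nothing more can be done
None
```

The board is home against the fence and end stop, the clamp is locked on it, and I handed the job in at about 15.4 s. With the fingers closed I pushed the wood board to the fence, along to the stop, and against the fence once more. Then I pushed the clamp handle over past its dead point and withdrew.

- **Board:** the last top-view fit put it at x -111.4 mm, y -35.4 mm from the corner and 0.005 rad off parallel, all within limits. The wood end seemed to meet the stop at about 20 N and the fence at about 11 N. The earlier scene-camera fit read x -104.8 mm, y -31.9 mm, which would put the board slightly inside the stop and fence. I put that down to a bias of several millimetres in that camera's fits.
- **Clamp:** the push force dropped to zero as the handle passed over, and it stayed down after release. In the scene view its end lies at or slightly below where 1.25 rad should appear, with the tip on the board. I could not measure the tip force directly.
- **Rest of the scene:** the arm ended clear with no contact force. The tape and pencil look unmoved in the last pictures, and the fingers never went near the other tools, whose positions I did not re-measure.

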